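# Load the fruit dryer and set its hours

## Robot

A 6-joint arm with a two-finger parallel gripper is mounted at the origin on the work surface. World frame = base frame: x ahead of the robot, y to its left, z up, the work surface at z = 0. Lengths are in mm, angles in rad, forces in N, time in s.
With the tool pointing down it reaches from about 350 to 875 mm from the base axis. Payload 4.2 kg.
Tool frame: the origin (TCP) lies midway between the tips of the shut fingers; the grasp point (between the pads) lies 19 mm behind it; z points along the fingers, y is the line along which they close (so a half turn about z gives the same grasp; the last joint's range is limited). The gripper opens to 85 mm and grips with 20 to 120 N. Pads are 22 mm wide; open, the fingers measure 114 mm over their backs; the gripper's body (76 mm by 85 mm) begins 54 mm behind the grasp point. The pads swing forward as they close: fully open they stand 13 mm farther back than shut.
Start: joints at [1.386, 0.385, 0.008, 0, -1.194, -0.259], TCP at [268.325, 564.447, 231.312] pointing down, gripper open.
Joint ranges: [-3.14, 3.14], [-1.21, 2.06], [-1.07, 1.41], [-3.16, 2.05], [-2.99, -0.16], [-3.1, 3.1]. Speed limits (rad/s): [2.79, 2.79, 3.14, 3.14, 3.14, 3.14].

## Interface

Orientations are given as a unit quaternion [x, y, z, w].
In Python, from bench import read_state, get_image, job_done gives the robot as it stands.
- The arm moves only by the shell command python3 -m jog 'ROWS'. ROWS is JSON, a list of rows, each a list of 3 entries, a list of its own where there are three numbers: the shift along the world's x, y, z scaled (see below), then the turn, a rotation vector about the world's x, y, z scaled (see below), then the gripper's target within -1 to 1 (shut at 1, half-way at 0, fully open at -1). In form: [[[x, y, z], [wx, wy, wz], claw], ...]. A call has 1 to 20 rows; each row is the pose to reach, as a shift and turn from the pose commanded when the call began; what a row does not reach only later rows make up. The controller multiplies each number of a shift by 10 cm and each number of a turn by 120 degrees. A row lasts 1/10 s, in which the tool goes at most 50 mm and 8.59 degrees, less where a joint would pass 70% of its speed; a pose out of reach is approached as far as the arm can. A call with a number of a shift or a turn outside -1 to 1 is refused whole. A call with a gripper value outside its range is refused whole. The fingers move at their own pace and stop on an object; the grip force is fixed at half the most. Time passes only in rows, so rows that repeat a pose let the fingers close. It gives the time, the measured TCP pose, the force, the opening and the grip force at its end, in the units of the state.
- read_state(): the state, without advancing time (a new reading comes with each control period).
- get_image(name): name is "scene" or "top" or "wrist"; returns a dict with "frame" (400x640x3 uint8, red, green, blue), "range_z" (400x640 float32, mm along the optical axis (not along the pixel's ray), 0 where there is no reading), "fx", "fy", "cx", "cy" (pixels), "R" (3x3) and "t" (3): a world point X has camera coordinates R X + t. Camera axes: x right, y down, z forward; pixel columns grow to the right and rows downward; lengths in mm; the calibration is good to about 2 mm. A picture is of the moment at which its call begins.
- job_done(): hands the job in; it is judged then, once.
The state is a dict: "clock": time; "joints": joint angles; "joint_vel": joint speeds; "joint_efforts": joint torques, N m; "position": TCP position; "ee_rot": TCP orientation; "contact_force": force on the tool from outside, world axes, zero at the start; "wrist_torque": the same for the moment, N m; "gripper_width": finger opening in mm; "grasp_force": force on a finger pad.
Only numpy, scipy, OpenCV 4.12 (cv2) and the standard library are available. Lean on these libraries where they do the work, as an engineer would, in place of code of your own. Each camera call takes 0.05 s, during which the arm holds its last target. There are 200 camera calls.

## Task

Take the flat cover off the fruit dryer, stack every tray of apple rings that is out on the counter squarely on the dryer, each seated level in the one below, and put the cover back on top. Set the hour dial to two hours for each tray in the stack (one click is one hour) and, once all that is done, press the start button. Leave the stack whole and do not knock over the jars.

Things in the scene. Friction and masses are not known exactly. Their poses are not given: they have to be found in the camera images.
- dryer: Electric fruit dryer, cream plastic, fixed; place and yaw vary. Origin: on the counter under the stack's middle; z up, -x towards its control deck, roughly to the robot. Fan base 176 mm square, rim top z = 65 mm. Control deck 150 mm wide, 50 mm high, from x = -88 to -238 mm, with dial (x -163, y -30) and start button (x -163, y +50).
- seat (a point): Middle of the fan base at the height of its rim's top, 65 mm above the counter; axes as the dryer's. A seated tray's or cover's feet drop 5 mm inside the rim below (4.5 mm of play each way): first tray's origin 5 mm below this point, each next tray's, and then the cover's, 32 mm higher.
- tray1: White drying tray, 170 mm square, 37 mm high, 0.22 kg, open top. Origin: its middle at the underside of its feet; x, y along the sides. Lift it by the round chimney in the middle, 42 mm across, top z = 37; lattice floor's top z = 9. Grip across x or y: apple rings are fixed in the 4 corners. 6 mm thick rim, top z = 37. 4 round feet at x, y = +-69 mm reach 5 mm below the floor.
- tray2: Another drying tray like tray1 (3 or 4 are present; an absent one gives None from the start). Any order and any quarter turn will do.
- tray3: Another drying tray like tray1 (3 or 4 are present; an absent one gives None from the start). Any order and any quarter turn will do.
- tray4: Another drying tray like tray1 (3 or 4 are present; an absent one gives None from the start). Any order and any quarter turn will do.
- cover: The dryer's flat cover, at first seated on its empty base (the counter right of the dryer, about x 0.63, y -0.24 m from the robot, is free): white vented plate 170 mm square, 0.25 kg, with an upright bar handle in the middle, 70 mm long along the cover's x, 16 mm wide along y, top at z = 41 mm. Origin: middle, at the underside of its feet (as a tray's); plate from z = 5 to 11 mm.
- dial (a joint): Hour dial in rad: 0 at its zero mark, grows clockwise seen from above; one click = one hour = 24 degrees (0.4189 rad), 12 in all, stops at both ends. A spring detent (about 0.07 Nm) pulls it into the nearest notch. Turns either way; starts at 0, 1 or 2 hours.
- dial_grip (a point): On the dial's axis at gripping height, 83 mm above the counter. Black disc 60 mm across, top at 61 mm, with an upright bar 54 mm long along this point's x, 14 mm wide along y, top at 87 mm. The white-marked end points to this point's +x: at zero, along the dryer's +x (longest tick); then one tick an hour clockwise, longer at 6 and 12.
- start (a joint): Travel of the start button in m: 0 up, 0.006 fully down (5 N), pressed beyond 0.004; a spring returns it.
- start_top (a point): Middle of the top of the black round start button, 26 mm across, 72 mm above the counter; press straight down.
- jar1: closed glass jar of 84 mm diameter, 150 mm high, full; a bystander. Origin: middle of its underside, z up
- jar2: closed glass jar of 96 mm diameter, 175 mm high, full; a bystander. Origin: middle of its underside, z up
- crock: white ceramic crock with a hinged lid, 120 mm across, 140 mm high, fixed; it stands among the trays, a bystander. Origin: middle of its underside

How it is judged (in metres and radians):
On the way, in this order (a step that is already met when the one before it is completed fails the run):
1. every tray present and the cover stand squarely stacked on the dryer and the dial is at two hours for each tray (x of tray1 in the frame of dryer between -0.008 and 0.008 m and y of tray1 in the frame of dryer between -0.008 and 0.008 m and angle between each of tray1, tray2, tray3, tray4, cover's own z axis and vertical below 0.022 rad and (angle between the x axis of tray1 and the x axis of dryer, either way round below 0.08 rad or angle between the x axis of tray1 and the y axis of dryer, either way round below 0.08 rad) and z of each of tray1, tray2, tray3, tray4 in the frame of dryer above 0.05 m and z of each of tray1, tray2, tray3, tray4 in the frame of cover below -0.02 m and x of tray2 in the frame of dryer between -0.008 and 0.008 m and y of tray2 in the frame of dryer between -0.008 and 0.008 m and (angle between the x axis of tray2 and the x axis of dryer, either way round below 0.08 rad or angle between the x axis of tray2 and the y axis of dryer, either way round below 0.08 rad) and x of tray3 in the frame of dryer between -0.008 and 0.008 m and y of tray3 in the frame of dryer between -0.008 and 0.008 m and (angle between the x axis of tray3 and the x axis of dryer, either way round below 0.08 rad or angle between the x axis of tray3 and the y axis of dryer, either way round below 0.08 rad) and x of tray4 in the frame of dryer between -0.008 and 0.008 m and y of tray4 in the frame of dryer between -0.008 and 0.008 m and (angle between the x axis of tray4 and the x axis of dryer, either way round below 0.08 rad or angle between the x axis of tray4 and the y axis of dryer, either way round below 0.08 rad) and x of cover in the frame of dryer between -0.008 and 0.008 m and y of cover in the frame of dryer between -0.008 and 0.008 m and (angle between the x axis of cover and the x axis of dryer, either way round below 0.08 rad or angle between the x axis of cover and the y axis of dryer, either way round below 0.08 rad) and ((z of cover in the frame of dryer between 0.152 and 0.16 m and value of joint dial between 2.3933 and 2.6333 rad) or (z of cover in the frame of dryer between 0.184 and 0.192 m and value of joint dial between 3.231 and 3.471 rad))), for 0.2 s.
2. the start button is pressed (value of joint start above 0.004 m), for 0.05 s.
At the end, for the whole second after the job is handed in: All trays present in one stack on the dryer under the cover: all within 8 mm of its middle in x and y, level within 0.022 rad, square within 0.08 rad, cover at the height of that many trays within 4 mm; dial within 0.12 rad of two clicks a tray; button up; all at rest (all of step 1 and linear speed of each of tray1, tray2, tray3, tray4, cover below 0.02 m/s and value of joint start below 0.0015 m); the robot touches nothing.
It fails at once if a glass jar is knocked over (angle between any of jar1, jar2's own z axis and vertical above 0.6 rad).
Of tray1, tray2, tray3, tray4 only 3 to 4 are there at a start; the rules pass over those that are not, and their reading is None.
At some moment in a run one of tray1, tray2, tray3, tray4, cover may be knocked a few centimetres aside while the robot is not near it.
Once in a run the grip may slacken for a moment while it holds something.
It also fails if it takes over 210 s, if anything falls off the work surface, if the arm or the gripper's body presses on something with over 40 N, if the wrist force passes 120 N, or if a joint passes its speed limit or range.

## Working session

There is one attempt and no reset: what is moved stays moved. The work goes in short steps, Python scripts to look and compute and a shell command to move; the robot and the scene stay as the last step left them, time stands still between calls to the robot, and variables do not carry over. Pictures are saved under pics/ and viewed, at most 14 in all, crops included, and the job is handed in when it is done.

```bash
ls; mkdir -p pics
cat > h.py <<'E'
import numpy as np, cv2
from bench import read_state, get_image, job_done
def snap(n,f):
    im=get_image(n); cv2.imwrite('pics/'+f+'.png',im['frame'][:,:,::-1]); np.savez('pics/'+f+'.npz',**im); return im
def load(f): return dict(np.load('pics/'+f+'.npz'))
def pts(im):
    z=im['range_z']; v,u=np.mgrid[:z.shape[0],:z.shape[1]]
    c=np.stack([(u-im['cx'])/im['fx']*z,(v-im['cy'])/im['fy']*z,z],-1)
    return (c-im['t'])@im['R']
def ray(im,u,v,h):
    d=im['R'].T@np.array([(u-im['cx'])/im['fx'],(v-im['cy'])/im['fy'],1.]); o=-im['R'].T@im['t']
    return o+d*(h-o[2])/d[2]
E
python3 - <<'E'
from h import *
s=read_state(); print({k:np.round(v,3) for k,v in s.items()})
for n in('top','scene'):
    im=snap(n,n+'0'); print(n,im['fx'],np.round(-im['R'].T@im['t']),np.round(im['R'],2).tolist())
cv2.imwrite('pics/both0.png',cv2.resize(np.vstack([cv2.imread('pics/top0.png'),cv2.imread('pics/scene0.png')]),(480,600)))
E
```

```text
pics
{'clock': np.float64(0.0), 'joints': array([ 1.386e+00,  3.860e-01,  7.000e-03, -1.000e-03, -1.194e+00,
       -2.590e-01]), 'joint_vel': array([-0.001,  0.001,  0.001,  0.   ,  0.001, -0.   ]), 'joint_efforts': array([-1.0000e-03, -3.9229e+01,  1.8840e+01,  4.1860e+00, -5.0000e-03,
       -0.0000e+00]), 'position': array([268.089, 563.902, 230.192]), 'ee_rot': array([ 0.975, -0.22 , -0.   ,  0.001]), 'contact_force': array([ 0.495, -0.928,  0.022]), 'wrist_torque': array([ 0.032, -0.021,  0.02 ]), 'grasp_force': np.float64(0.0), 'gripper_width': np.float64(85.344)}
top 475.0887835697458 [ 383.  -13. 1363.] [[0.0, -1.0, -0.03], [-1.0, 0.0, -0.08], [0.08, 0.03, -1.0]]
scene 434.43337184557964 [ 945.  494. 1204.] [[-0.7, 0.72, -0.01], [0.62, 0.59, -0.52], [-0.37, -0.36, -0.85]]
```

View pics/top0.png

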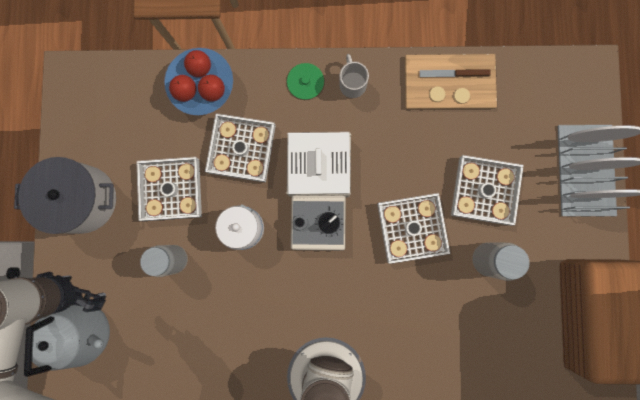

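View pics/scene0.png

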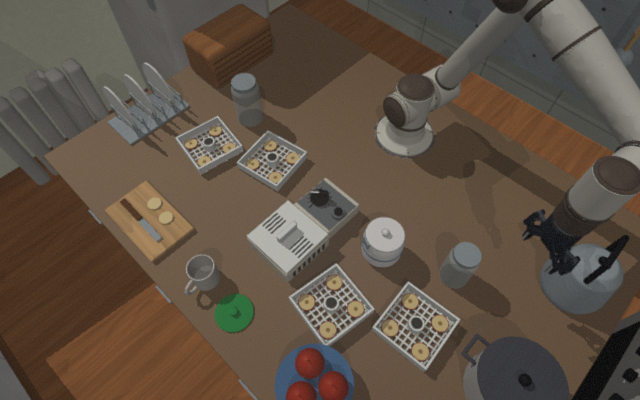

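Top view: trays at px (168,188), (240,147), (414,228), (488,190), so there are four. Cover at (318,163), dial (329,222) pointing about 2 h, button (299,222), jars near (157,260) and (503,261), crock (238,228).

```bash
cat >> h.py <<'E'
def rect(P,m):
    q=P[m][:,:2].astype(np.float32)
    (c,s,a)=cv2.minAreaRect(q); return np.round(c,1),np.round(s,1),round((a+45)%90-45,2)
def trays(im,seeds,lo=28,hi=46,r=135):
    P=pts(im); f=im['frame'].astype(int)
    w=(f.min(2)>120)&(f.max(2)-f.min(2)<40)&(im['range_z']>0)
    for s in seeds:
        c=np.array(s,float)
        m=w&(np.hypot(P[...,0]-c[0],P[...,1]-c[1])<r)&(P[...,2]>lo)&(P[...,2]<hi)
        n,l,st,_=cv2.connectedComponentsWithStats(m.astype(np.uint8)); k=1+st[1:,4].argmax(); m=l==k
        print(np.round(c),*rect(P,m),m.sum(),'z',np.round(np.percentile(P[m][:,2],[10,50,90]),1))
E
python3 - <<'E'
from h import *
im=load('top0')
S=[ray(im,*p,37)[:2] for p in((168,188),(240,147),(414,228),(488,190))]
trays(im,S)
P=pts(im)
for n,p,h in(('cover',(318,163),71),('dial',(329,222),87),('btn',(299,222),72),('handle',(318,163),101),('j1',(153,262),150),('j2',(512,261),175),('crock',(238,228),140)):
    print(n,np.round(ray(im,*p,h)),np.round(P[p[1],p[0]]))
trays(im,[ray(im,318,163,71)[:2]],60,76)
trays(load('scene0'),S)
E
```

```text
[528. 450.] [527.2 451.6] [170.7 173. ] 4.05 612 z [31.6 37.3 41.2]
[645. 246.] [645.1 247.2] [171.4 171.2] -9.14 576 z [33.  37.3 40.7]
[ 415. -242.] [ 415.  -241.4] [170.3 171.5] 9.37 578 z [32.2 36.3 40.1]
[ 520. -448.] [ 521.1 -448.7] [172.  171.1] -9.74 606 z [31.9 36.3 39.8]
cover [592.  24.  71.] [588.  23. 100.]
dial [430.  -6.  87.] [430.  -6.  84.]
btn [430.  75.  72.] [430.  75.  73.]
handle [587.  23. 101.] [588.  23. 100.]
j1 [325. 444. 150.] [325. 443. 153.]
j2 [ 330. -455.  175.] [ 330. -455.  176.]
crock [412. 228. 140.] [412. 229. 136.]
[592.  24.] [593.2  22. ] [172.9 172.6] -0.35 3390 z [68.  71.4 74.3]
[528. 450.] [526.2 448.6] [171. 170.] 3.95 550 z [33.2 36.2 38.9]
[645. 246.] [644.6 244.2] [172.6 170.8] -9.18 518 z [33.  36.2 39.2]
[ 415. -242.] [ 416.4 -243.9] [171.9 173.9] 9.79 276 z [33.1 36.5 39.2]
[ 520. -448.] [ 521.9 -452.8] [179.4 170.6] -10.28 277 z [32.5 35.9 39.3]
```

```bash
for i in 1 2 3 4 5 6; do python3 -m jog '[[[0.54,-0.9,0],[0,0,0.035],-1],[[0.54,-0.9,0],[0,0,0.035],-1],[[0.54,-0.9,0],[0,0,0.035],-1]]' | tail -c 400; done
python3 - <<'E'
from h import *
s=read_state(); print({k:np.round(v,3) for k,v in s.items()})
im=snap('wrist','w1'); print(np.round(-im['R'].T@im['t']),np.round(im['R'],2).tolist())
E
```

```text
clock: 0.4
position: [323.6, 470.3, 231.1]
ee_rot: [0.983, -0.186, -0.0, 0.001]
contact_force: [0.3, 0.3, -0.8]
gripper_width: 85.2
grasp_force: 0.0
clock: 0.7
position: [377.5, 380.7, 231.1]
ee_rot: [0.989, -0.15, -0.0, 0.001]
contact_force: [-0.5, 0.4, -1.0]
gripper_width: 85.4
grasp_force: 0.0
clock: 1.0
position: [431.5, 291.3, 231.1]
ee_rot: [0.993, -0.114, -0.0, 0.001]
contact_force: [0.1, -0.8, -1.4]
gripper_width: 85.5
grasp_force: 0.0
clock: 1.3
position: [485.7, 201.8, 230.9]
ee_rot: [0.997, -0.077, -0.0, 0.0]
contact_force: [0.2, -0.5, 0.3]
gripper_width: 85.6
grasp_force: 0.0
clock: 1.6
position: [540.0, 112.1, 230.7]
ee_rot: [0.999, -0.041, -0.0, 0.0]
contact_force: [-0.7, 0.5, -0.1]
gripper_width: 85.5
grasp_force: 0.0
clock: 1.9
position: [594.2, 22.3, 230.4]
ee_rot: [1.0, -0.004, -0.0, 0.0]
contact_force: [-0.9, 0.3, -0.4]
gripper_width: 85.2
grasp_force: 0.0
{'clock': np.float64(1.9), 'joints': array([ 3.100e-01,  3.340e-01, -7.100e-02,  1.000e-03, -1.166e+00,
        1.253e+00]), 'joint_vel': array([-0.025,  0.012,  0.018, -0.03 , -0.021,  0.037]), 'joint_efforts': array([-1.0150e+00, -3.6252e+01,  1.9108e+01,  4.4150e+00,  2.4000e-02,
        1.8900e-01]), 'position': array([594.173,  22.263, 230.404]), 'ee_rot': array([ 1.   , -0.004, -0.   ,  0.   ]), 'contact_force': array([-0.888,  0.343, -0.383]), 'wrist_torque': array([0.028, 0.061, 0.039]), 'grasp_force': np.float64(0.0), 'gripper_width': np.float64(85.248)}
[671.  22. 373.] [[-0.01, -1.0, 0.0], [-0.95, 0.01, 0.3], [-0.3, 0.0, -0.95]]
```

View pics/w1.png

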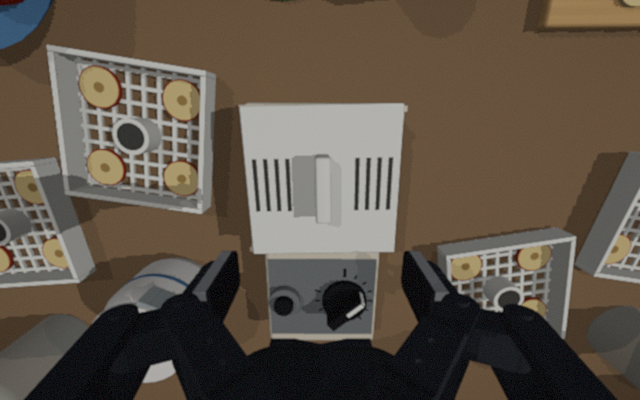

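Run:
```python
from h import *
im=load('w1')
print(ray(im,323,157,101),ray(im,323,222,101))
trays(im,[(592,22)],64,78)
P=pts(im);m=(P[...,2]>95)&(P[...,2]<106)&(abs(P[...,0]-590)<60)&(abs(P[...,1]-22)<25); print(rect(P,m))
```

```text
[629.06548809  19.52251728 101.        ] [561.08085652  19.89849548 101.        ]
[592.  22.] [593.2  18.4] [170.  175.5] 0.35 19858 z [70.2 71.1 72.1]
(array([593.9,  20.2]), array([68.9, 15.3]), 0.08)
```

```bash
python3 -m jog '[[[0,-0.01,-0.5],[0,0,0],-1],[[0,-0.01,-0.9],[0,0,0],-1],[[0,-0.01,-0.9],[0,0,0],-1]]' |head -2
python3 -m jog '[[[0,0,-0.4],[0,0,0],-1],[[0,0,-0.65],[0,0,0],-1],[[0,0,-0.65],[0,0,0],-1]]' 
python3 -m jog '[[[0,0,0],[0,0,0],1],[[0,0,0],[0,0,0],1],[[0,0,0],[0,0,0],1],[[0,0,0],[0,0,0],1],[[0,0,0],[0,0,0],1],[[0,0,0],[0,0,0],1],[[0,0,0],[0,0,0],1],[[0,0,0],[0,0,0],1],[[0,0,0],[0,0,0],1]]'
python3 -m jog '[[[0,0,0.2],[0,0,0],1],[[0,0,0.4],[0,0,0],1],[[0,0,0.6],[0,0,0],1],[[0,0,0.8],[0,0,0],1]]'
```

```text
clock: 2.25
position: [587.7, 24.4, 135.5]
clock: 2.55
position: [590.8, 24.5, 74.8]
ee_rot: [1.0, -0.001, -0.002, 0.001]
contact_force: [-1.3, -0.4, -0.1]
gripper_width: 85.4
grasp_force: 0.0
clock: 3.45
position: [593.0, 23.2, 77.8]
ee_rot: [1.0, -0.002, 0.001, 0.0]
contact_force: [-0.7, -1.1, 6.3]
gripper_width: 15.0
grasp_force: 61.8
clock: 3.85
position: [591.4, 23.4, 156.0]
ee_rot: [1.0, -0.002, -0.001, -0.0]
contact_force: [1.8, 0.3, -3.8]
gripper_width: 14.5
grasp_force: 60.5
```

```bash
for i in 1 2 3; do python3 -m jog '[[[0.06,-0.3,0],[0,0,0],1],[[0.13,-0.6,0],[0,0,0],1],[[0.13,-0.88,0],[0,0,0],1],[[0.13,-0.88,0],[0,0,0],1]]' | grep -E 'pos|width'; done
python3 -m jog '[[[0,0,-0.4],[0,0,0],1],[[0,0,-0.8],[0,0,0],1],[[0,0,-1],[0,0,0],1]]'|grep -E 'pos|width'
python3 -m jog '[[[0,0,-0.15],[0,0,0],1],[[0,0,-0.26],[0,0,0],1],[[0,0,-0.32],[0,0,0],1],[[0,0,-0.35],[0,0,0],1],[[0,0,-0.35],[0,0,0],1]]'
```

```text
position: [604.2, -67.3, 155.1]
gripper_width: 14.8
position: [617.5, -154.8, 155.0]
gripper_width: 14.4
position: [630.7, -242.4, 155.0]
gripper_width: 14.8
position: [628.4, -238.3, 51.7]
gripper_width: 15.3
clock: 5.85
position: [631.8, -240.5, 21.9]
ee_rot: [1.0, -0.002, 0.001, 0.0]
contact_force: [-0.6, 0.2, -3.5]
gripper_width: 14.5
grasp_force: 64.3
```

Open, rise, and look with the top camera.

```bash
python3 -m jog '[[[0,0,-0.03],[0,0,0],1],[[0,0,-0.03],[0,0,0],-1],[[0,0,-0.03],[0,0,0],-1],[[0,0,-0.03],[0,0,0],-1],[[0,0,-0.03],[0,0,0],-1],[[0,0,-0.03],[0,0,0],-1],[[0,0,0.2],[0,0,0],-1],[[0,0,0.6],[0,0,0],-1],[[0,0,1],[0,0,0],-1]]'|grep -E 'pos|width'
for i in 1 2; do python3 -m jog '[[[-0.3,0,0.3],[0,0,0],-1],[[-0.6,0,0.4],[0,0,0],-1],[[-0.9,0,0.4],[0,0,0],-1],[[-0.9,0,0.4],[0,0,0],-1],[[-0.9,0,0.4],[0,0,0],-1]]'|grep pos;done
python3 - <<'E'
from h import *
im=snap('top','t2'); trays(im,[(527,450),(645,246),(415,-241),(521,-450)]); trays(im,[(630,-240)],4,20); trays(im,[(592,22)],55,75)
im=snap('scene','s2');trays(im,[(592,22)],55,75); trays(im,[(630,-240)],4,20)
E
```

```text
position: [630.8, -240.5, 121.8]
gripper_width: 85.5
position: [541.2, -240.7, 162.0]
position: [452.2, -240.8, 201.6]
[527. 450.] [527.5 451.5] [170.7 173.6] 4.04 597 z [31.8 37.1 41. ]
[645. 246.] [645.1 247.5] [172.  170.9] -9.4 570 z [32.3 37.2 41. ]
[ 415. -241.] [ 369.2 -249.1] [ 78.3 171.6] 9.11 268 z [32.7 36.6 40.2]
[ 521. -450.] [ 520.8 -449.6] [173.1 170.9] -9.64 436 z [31.6 36.  39.8]
[ 630. -240.] [ 640.2 -238. ] [155.7 171. ] 0.37 2505 z [ 7.6 11.  14.6]
[592.  22.] [590.4  22. ] [173.3 176. ] -0.39 1572 z [55.6 58.5 66.3]
[592.  22.] [591.4  19.8] [172.6 172.2] -0.3 647 z [55.5 60.8 66.3]
[ 630. -240.] [ 632.5 -241.6] [176.6 171. ] -0.09 1989 z [ 7.  10.3 13.5]
```

View pics/t2.png

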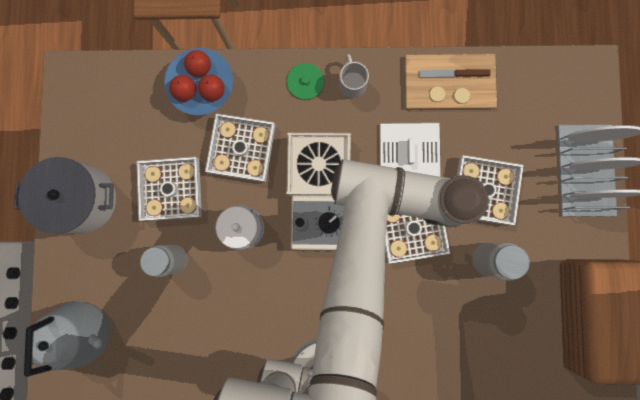

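Base is empty, cover parked at px (410,152). Looking at the bare base and dial from above with the wrist camera, settled.

```bash
for i in 1 2 3; do python3 -m jog '[[[0.2,0.4,0.1],[0,0,0],-1],[[0.47,0.88,0.1],[0,0,0],-1],[[0.47,0.88,0.1],[0,0,0],-1],[[0.47,0.88,0.1],[0,0,0],-1],[[0.47,0.88,0.1],[0,0,0],-1]]'|grep pos;done
python3 - <<'E'
from h import *
print(read_state()['position'])
im=snap('wrist','w2');P=pts(im)
trays(im,[(592,22)],58,72)
im2=snap('top','t3'); P2=pts(im2)
for Q in(P,P2):
    near=(abs(Q[...,0]-592)<130)&(abs(Q[...,1]-22)<130)
    m=(Q[...,2]>58)&(Q[...,2]<72)&(abs(Q[...,0]-592)<110)&(Q[...,0]>497)&(abs(Q[...,1]-22)<110); print('base',rect(Q,m),m.sum())
    m=(Q[...,2]>78)&(Q[...,2]<92)&(abs(Q[...,0]-430)<45)&(abs(Q[...,1]+6)<45); print('dial',rect(Q,m),m.sum())
cv2.imwrite('pics/w2c.png',cv2.resize(im['frame'][200:380,200:440,::-1],None,fx=3,fy=3))
E
```

```text
position: [498.5, -152.7, 210.7]
position: [544.6, -65.7, 220.9]
position: [591.5, 21.9, 231.1]
[591.52875237  21.89762768 231.08832264]
[592.  22.] [592.1  20. ] [175.8 170.3] -0.66 3198 z [64.1 65.1 66. ]
base (array([592.1,  19.7]), array([176.4, 170.3]), -0.66) 4932
dial (array([430. ,  -8.6]), array([14.8, 53.7]), 41.42) 569
base (array([591.6,  22.3]), array([173.5, 172.8]), -0.3) 1006
dial (array([429.6,  -6.2]), array([13.9, 53.8]), 41.59) 102
```

View pics/w2c.png

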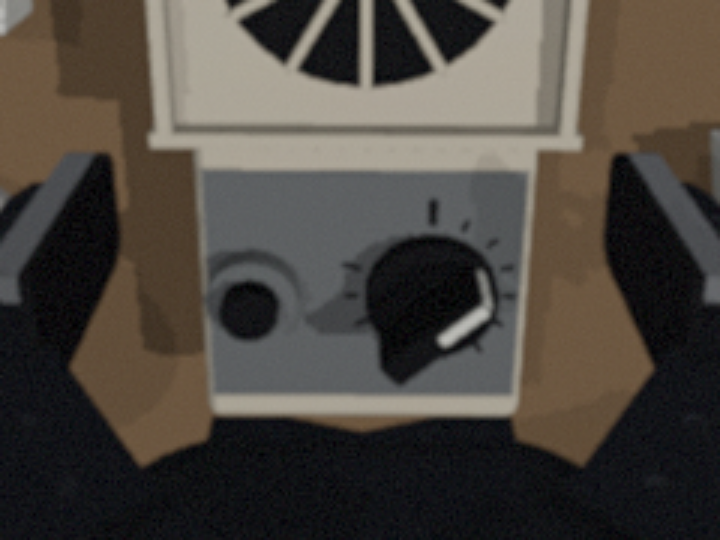

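```bash
for i in 1 2 3; do python3 -m jog '[[[-0.3,-0.44,-0.1],[0,0,0.026],-1],[[-0.59,-0.88,-0.27],[0,0,0.026],-1],[[-0.59,-0.88,-0.27],[0,0,0.026],-1],[[-0.59,-0.88,-0.27],[0,0,0.026],-1],[[-0.59,-0.88,-0.27],[0,0,0.026],-1]]'|grep pos;done
cat >> h.py <<'E'
def chim(im,c,lo=29,hi=44):
    P=pts(im); m=(P[...,2]>lo)&(P[...,2]<hi)&(np.hypot(P[...,0]-c[0],P[...,1]-c[1])<32)&(im['frame'].min(2)>60)
    q=P[m][:,:2].astype(np.float32); return np.round(cv2.minEnclosingCircle(q),1) if 0 else (np.round(cv2.minEnclosingCircle(q)[0],1),round(cv2.minEnclosingCircle(q)[1],1),m.sum(),rect(P,m))
def st():
    s=read_state(); R=s['ee_rot']; print('t',round(float(s['clock']),1),'pos',np.round(s['position'],1),'yaw',round(float(np.degrees(2*np.arctan2(R[1],R[0]))),2),'w',round(float(s['gripper_width']),1))
E
python3 - <<'E'
from h import *
st(); im=snap('wrist','w3'); trays(im,[(415,-242)]); print(chim(im,(415,-242)))
im=snap('top','t4'); trays(im,[(632,-240)],4,20);trays(im,[(415,-242)])
E
```

```text
position: [534.0, -64.9, 205.2]
position: [476.1, -152.0, 178.1]
position: [417.2, -240.0, 151.1]
t 10.9 pos [ 417.2 -240.   151.1] yaw 9.22 w 85.5
[ 415. -242.] [ 414.6 -243.9] [169.9 170.4] 9.52 4479 z [35.3 36.8 37.7]
(array([ 414.8, -243.8]), 21.1, np.int64(810), (array([ 415. , -243.7]), array([41.6, 40.7]), 10.81))
[ 632. -240.] [ 633.6 -238. ] [170.9 170.6] -0.25 3164 z [ 7.4 11.1 14.6]
[ 415. -242.] [ 370.5 -248.3] [ 81.1 170.1] 8.9 223 z [32.8 36.5 40.2]
```

View pics/w3.png

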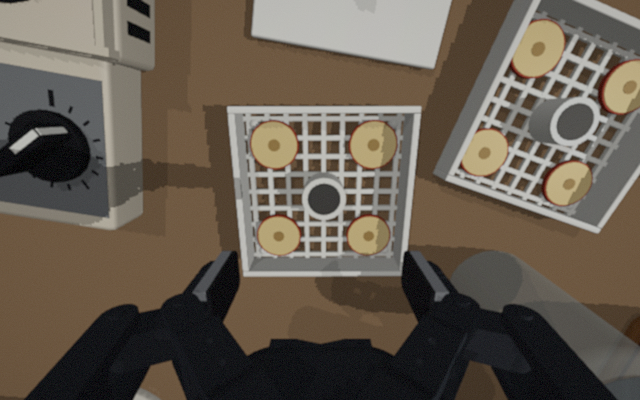

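Tray3 chimney at px (324,198), square to the tool; fingers straddle it. Descend and grip.

```bash
python3 -m jog '[[[-0.025,-0.02,-0.5],[0,0,0],-1],[[-0.025,-0.02,-0.95],[0,0,0],-1],[[-0.025,-0.02,-0.95],[0,0,0],-1]]' |grep pos
python3 -m jog '[[[0,0,-0.3],[0,0,0],-1],[[0,0,-0.47],[0,0,0],-1],[[0,0,-0.47],[0,0,0],-1],[[0,0,-0.47],[0,0,0],-1]]' |grep -E 'pos|force'
python3 -m jog '[[[0,0,0],[0,0,0],1],[[0,0,0],[0,0,0],1],[[0,0,0],[0,0,0],1],[[0,0,0],[0,0,0],1],[[0,0,0],[0,0,0],1],[[0,0,0],[0,0,0],1],[[0,0,0],[0,0,0],1],[[0,0,0],[0,0,0],1]]'
python3 -m jog '[[[0,0,0.15],[0,0,0],1],[[0,0,0.3],[0,0,0],1],[[0,0,0.6],[0,0,0],1],[[0,0,0.9],[0,0,0],1],[[0,0,0.9],[0,0,0],1],[[0,0,0.9],[0,0,0],1]]'
python3 - <<'E'
from h import *
st(); im=snap('wrist','w4'); trays(im,[(415,-242)],114,138)
E
```

```text
position: [409.6, -240.7, 50.9]
position: [414.8, -242.6, 10.1]
contact_force: [0.7, 0.5, 0.2]
grasp_force: 0.0
clock: 12.55
position: [413.9, -242.6, 9.7]
ee_rot: [0.997, 0.08, 0.001, 0.0]
contact_force: [-0.2, 2.7, 6.7]
gripper_width: 40.4
grasp_force: 59.5
clock: 13.15
position: [412.3, -242.3, 98.4]
ee_rot: [0.997, 0.079, 0.0, -0.0]
contact_force: [-0.4, 0.7, -2.6]
gripper_width: 40.4
grasp_force: 61.2
t 13.2 pos [ 412.3 -242.3   98.4] yaw 9.09 w 40.4
[ 415. -242.] [ 445.1 -236.5] [106.2 171.6] 8.94 13426 z [122.9 125.1 126. ]
```

```bash
for i in 1 2 3; do python3 -m jog '[[[0.15,0.22,0.1],[0,0,-0.027],1],[[0.3,0.44,0.1],[0,0,-0.027],1],[[0.45,0.66,0.1],[0,0,-0.027],1],[[0.595,0.882,0.1],[0,0,-0.027],1],[[0.595,0.882,0.1],[0,0,-0.027],1],[[0.595,0.882,0.1],[0,0,-0.027],1]]'|grep -E 'pos|width';done
python3 -m jog '[[[0,0,-0.2],[0,0,0],1],[[0,0,-0.4],[0,0,0],1],[[0,0,-0.45],[0,0,0],1],[[0,0,-0.45],[0,0,0],1],[[0,0,-0.45],[0,0,0],1]]'
python3 - <<'E'
from h import *
st()
E
```

```text
position: [471.2, -153.9, 106.6]
gripper_width: 40.4
position: [530.7, -66.6, 117.2]
gripper_width: 40.2
position: [590.2, 21.0, 127.4]
gripper_width: 40.2
clock: 15.5
position: [591.7, 21.5, 84.2]
ee_rot: [1.0, -0.005, 0.001, 0.0]
contact_force: [0.0, -0.4, -2.4]
gripper_width: 40.1
grasp_force: 61.8
t 15.5 pos [591.7  21.5  84.2] yaw -0.61 w 40.1
```

```bash
python3 -m jog '[[[0,0.005,-0.05],[0,0,0],1],[[0,0.005,-0.1],[0,0,0],1],[[0,0.005,-0.13],[0,0,0],1],[[0,0.005,-0.15],[0,0,0],1],[[0,0.005,-0.15],[0,0,0],1],[[0,0.005,-0.15],[0,0,0],1]]'
```

```text
clock: 16.1
position: [591.2, 22.6, 70.1]
ee_rot: [1.0, -0.005, 0.0, 0.0]
contact_force: [-4.5, 0.9, 7.1]
gripper_width: 40.2
grasp_force: 62.7
```

```bash
python3 -m jog '[[[0,0,0],[0,0,0],-1],[[0,0,0],[0,0,0],-1],[[0,0,0],[0,0,0],-1],[[0,0,0],[0,0,0],-1],[[0,0,0],[0,0,0],-1],[[0,0,0],[0,0,0],-1],[[0,0,0.2],[0,0,0],-1],[[0,0,0.5],[0,0,0],-1],[[0,0,1],[0,0,0],-1],[[0,0,1],[0,0,0],-1],[[0,0,1],[0,0,0],-1]]'
python3 - <<'E'
from h import *
st(); im=snap('wrist','w5'); trays(im,[(592,22)],86,108); print(chim(im,(592,22),88,105))
P=pts(im); m=(P[...,2]>90)&(P[...,2]<104)&(abs(P[...,0]-592)<90)&(abs(P[...,1]-20)<90); q=P[m]; A=np.c_[q[:,:2]-[592,20],np.ones(len(q))]; print(np.linalg.lstsq(A,q[:,2],rcond=None)[0])
im=snap('top','t5'); trays(im,[(521,-449),(527,451),(645,247)]); trays(im,[(632,-240)],4,20)
E
```

```text
clock: 17.2
position: [591.9, 22.8, 169.9]
ee_rot: [1.0, -0.005, 0.002, -0.001]
contact_force: [0.1, -0.2, -1.3]
gripper_width: 85.5
grasp_force: 0.0
t 17.2 pos [591.9  22.8 169.9] yaw -0.6 w 85.5
[592.  22.] [615.5  22.7] [170.1 123.7] -0.17 4489 z [95.1 96.9 97.8]
(array([592.2,  22.9]), 21.3, np.int64(1076), (array([592.2,  22.8]), array([42.1, 41.3]), 0.36))
[ 5.92560474e-03 -2.96615886e-04  9.63323262e+01]
[ 521. -449.] [ 520.9 -448.8] [173.4 170.7] -9.77 605 z [31.9 35.8 39.7]
[527. 451.] [527.3 451.7] [170.7 173.3] 3.82 526 z [33.5 37.5 41.6]
[645. 247.] [720.5 267.4] [ 70.8 177.5] 16.71 200 z [32.9 37.6 41.2]
[ 632. -240.] [ 633.4 -237.9] [170.4 171. ] 0.06 3169 z [ 7.3 10.9 14.5]
```

View pics/w5.png

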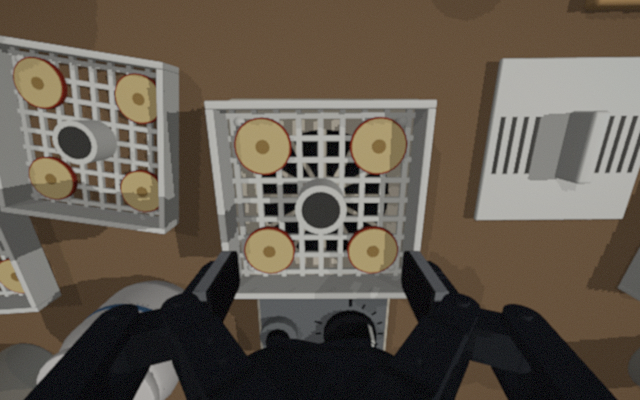

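Tray seated level (rim 96.5, centred at px (321,209)). Next the tray at (521,-449).

```bash
for i in 1 2 3 4 5; do python3 -m jog '[[[-0.07,-0.47,-0.04],[0,0,-0.015],-1],[[-0.142,-0.944,-0.04],[0,0,-0.015],-1],[[-0.142,-0.944,-0.04],[0,0,-0.015],-1],[[-0.142,-0.944,-0.04],[0,0,-0.015],-1]]'|grep pos;done
python3 -m jog '[[[0,0,0],[0,0,0],-1],[[0,0,0],[0,0,0],-1]]' >/dev/null
python3 - <<'E'
from h import *
st(); im=snap('wrist','w6'); trays(im,[(521,-449)]); print(chim(im,(521,-449)))
E
```

```text
position: [576.2, -73.0, 162.7]
position: [562.7, -166.4, 159.4]
position: [548.9, -260.1, 155.7]
position: [535.0, -354.1, 151.8]
position: [520.9, -448.2, 147.8]
t 19.5 pos [ 521.3 -447.5  148.7] yaw -9.43 w 85.8
[ 521. -449.] [ 520.6 -451.3] [170.4 170.3] -9.68 4682 z [35.1 36.8 37.7]
(array([ 520.9, -451. ]), 21.2, np.int64(825), (array([ 520.9, -451.2]), array([41. , 41.9]), -9.17))
```

```bash
python3 -m jog '[[[0,-0.022,-0.5],[0,0,0],-1],[[0,-0.022,-0.95],[0,0,0],-1],[[0,-0.022,-0.95],[0,0,0],-1]]' |grep pos
python3 -m jog '[[[0,0,-0.3],[0,0,0],-1],[[0,0,-0.44],[0,0,0],-1],[[0,0,-0.44],[0,0,0],-1],[[0,0,-0.44],[0,0,0],-1]]' |grep -E 'pos|force'
python3 -m jog '[[[0,0,0],[0,0,0],1],[[0,0,0],[0,0,0],1],[[0,0,0],[0,0,0],1],[[0,0,0],[0,0,0],1],[[0,0,0],[0,0,0],1],[[0,0,0],[0,0,0],1],[[0,0,0],[0,0,0],1],[[0,0,0],[0,0,0],1]]'
python3 -m jog '[[[0,0,0.15],[0,0,0],1],[[0,0,0.3],[0,0,0],1],[[0,0,0.6],[0,0,0],1],[[0,0,0.9],[0,0,0],1],[[0,0,0.9],[0,0,0],1],[[0,0,0.9],[0,0,0],1]]'
```

```text
position: [516.3, -447.8, 46.3]
position: [521.3, -452.1, 11.0]
contact_force: [-0.0, 0.2, 0.5]
grasp_force: 0.0
clock: 21.05
position: [521.0, -452.4, 10.6]
ee_rot: [0.997, -0.083, 0.001, 0.001]
contact_force: [-0.9, -0.4, 5.0]
gripper_width: 40.5
grasp_force: 60.4
clock: 21.65
position: [520.4, -451.3, 100.1]
ee_rot: [0.996, -0.084, 0.001, -0.0]
contact_force: [-0.5, -0.2, -2.3]
gripper_width: 40.3
grasp_force: 61.0
```

```bash
for i in 1 2 3 4 5; do python3 -m jog '[[[0.04,0.25,0.1],[0,0,0.015],1],[[0.07,0.5,0.1],[0,0,0.015],1],[[0.11,0.75,0.1],[0,0,0.015],1],[[0.143,0.947,0.1],[0,0,0.015],1],[[0.143,0.947,0.1],[0,0,0.015],1]]'|grep -E 'pos|width';done
python3 -m jog '[[[0,0,-0.1],[0,0,0],1],[[0,0,-0.25],[0,0,0],1],[[0,0,-0.32],[0,0,0],1],[[0,0,-0.32],[0,0,0],1],[[0,0,-0.32],[0,0,0],1],[[0,0,-0.32],[0,0,0],1]]'
python3 - <<'E'
from h import *
st()
E
```

```text
position: [533.8, -354.0, 107.4]
gripper_width: 40.6
position: [548.4, -260.5, 118.0]
gripper_width: 40.4
position: [563.1, -166.5, 128.4]
gripper_width: 40.3
position: [577.7, -72.2, 138.6]
gripper_width: 40.2
position: [592.2, 22.2, 148.7]
gripper_width: 40.6
clock: 24.75
position: [592.3, 21.5, 117.9]
ee_rot: [1.0, -0.005, 0.001, -0.0]
contact_force: [-0.4, 1.1, -2.3]
gripper_width: 40.5
grasp_force: 61.8
t 24.8 pos [592.3  21.5 117.9] yaw -0.6 w 40.5
```

```bash
python3 -m jog '[[[0,0.005,-0.05],[0,0,0],1],[[0,0.005,-0.1],[0,0,0],1],[[0,0.005,-0.13],[0,0,0],1],[[0,0.005,-0.16],[0,0,0],1],[[0,0.005,-0.16],[0,0,0],1],[[0,0.005,-0.16],[0,0,0],1]]'
```

```text
clock: 25.35
position: [591.5, 22.3, 102.9]
ee_rot: [1.0, -0.005, -0.0, 0.0]
contact_force: [-5.4, 0.4, 6.4]
gripper_width: 40.8
grasp_force: 62.6
```

```bash
python3 -m jog '[[[0,0,0],[0,0,0],-1],[[0,0,0],[0,0,0],-1],[[0,0,0],[0,0,0],-1],[[0,0,0],[0,0,0],-1],[[0,0,0],[0,0,0],-1],[[0,0,0],[0,0,0],-1],[[0,0,0.2],[0,0,0],-1],[[0,0,0.5],[0,0,0],-1],[[0,0,1],[0,0,0],-1],[[0,0,1],[0,0,0],-1],[[0,0,1],[0,0,0],-1]]' | grep pos
cat >> h.py <<'E'
def lev(im,h):
    st(); trays(im,[(592,22)],h-9,h+9); print(chim(im,(592,22),h-7,h+7)); P=pts(im); m=(abs(P[...,2]-h)<7)&(abs(P[...,0]-592)<90)&(abs(P[...,1]-20)<90); q=P[m]; A=np.c_[q[:,:2]-[592,20],np.ones(len(q))]; print('tilt',np.round(np.linalg.lstsq(A,q[:,2],rcond=None)[0],4))
E
python3 - <<'E'
from h import *
im=snap('wrist','w7'); lev(im,129); trays(im,[(645,247)])
im=snap('top','t7'); trays(im,[(527,451),(645,247)]); trays(im,[(632,-240)],4,20)
E
```

```text
position: [592.4, 22.6, 202.9]
t 26.5 pos [591.5  22.4 201.2] yaw -0.61 w 85.4
[592.  22.] [615.   22.3] [170.2 123.3] -0.51 4245 z [127.6 128.9 129.8]
(array([591.8,  22.6]), 21.3, np.int64(1042), (array([591.9,  22.4]), array([41.3, 42. ]), -2.17))
tilt [ 5.900000e-03 -4.000000e-04  1.283101e+02]
[645. 247.] [644.1 261.9] [172.5 169.5] -9.77 3195 z [35.7 36.9 37.8]
[527. 451.] [526.7 451.9] [170.3 172.8] 4.04 494 z [32.6 37.5 41.6]
[645. 247.] [725.2 280.1] [ 55.8 142. ] 16.76 153 z [33.4 37.7 41.8]
[ 632. -240.] [ 633.3 -238.4] [171.8 170.3] -0.2 3161 z [ 7.4 11.  14.6]
```

Second tray seated level. Tray2 appears knocked to about y=262; going above it for a fresh look.

```bash
for i in 1 2 3; do python3 -m jog '[[[0.08,0.4,-0.05],[0,0,-0.0255],-1],[[0.175,0.8,-0.14],[0,0,-0.0255],-1],[[0.175,0.8,-0.14],[0,0,-0.0255],-1],[[0.175,0.8,-0.14],[0,0,-0.0255],-1],[[0.175,0.8,-0.14],[0,0,-0.0255],-1]]'|grep pos;done
python3 -m jog '[[[0,0,0],[0,0,0],-1],[[0,0,0],[0,0,0],-1]]' >/dev/null
python3 - <<'E'
from h import *
st(); im=snap('wrist','w8'); trays(im,[(644,262)]); print(chim(im,(644,262)))
E
```

```text
position: [608.8, 101.7, 186.3]
position: [626.7, 181.0, 173.6]
position: [644.4, 260.7, 160.0]
t 28.2 pos [644.5 261.2 160.1] yaw -9.84 w 85.4
[644. 262.] [642.7 261.7] [169.9 170.6] -9.51 4692 z [33.1 36.7 37.7]
(array([642.7, 261.3]), 21.3, np.int64(791), (array([643.3, 261.4]), array([41.1, 41.3]), -13.9))
```

View pics/w8.png

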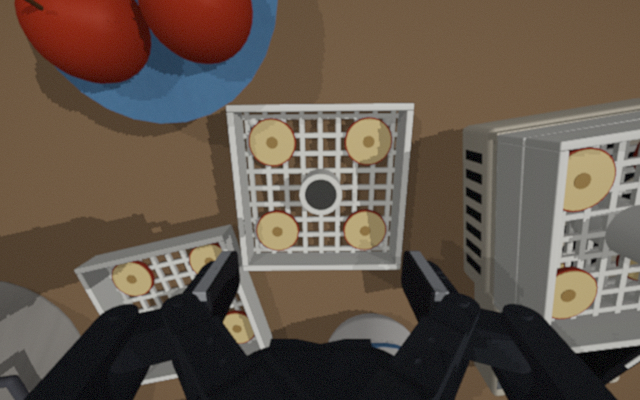

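Tray2 centred under the tool (px (321,192)), flat, clear of its neighbour.

```bash
python3 -m jog '[[[-0.015,0.008,-0.5],[0,0,0],-1],[[-0.015,0.008,-1],[0,0,0],-1],[[-0.015,0.008,-1],[0,0,0],-1]]' |grep pos
python3 -m jog '[[[0,0,-0.3],[0,0,0],-1],[[0,0,-0.5],[0,0,0],-1],[[0,0,-0.5],[0,0,0],-1],[[0,0,-0.5],[0,0,0],-1]]' |grep -E 'pos|force'
python3 -m jog '[[[0,0,0],[0,0,0],1],[[0,0,0],[0,0,0],1],[[0,0,0],[0,0,0],1],[[0,0,0],[0,0,0],1],[[0,0,0],[0,0,0],1],[[0,0,0],[0,0,0],1],[[0,0,0],[0,0,0],1],[[0,0,0],[0,0,0],1]]'
python3 -m jog '[[[0,0,0.15],[0,0,0],1],[[0,0,0.3],[0,0,0],1],[[0,0,0.6],[0,0,0],1],[[0,0,0.9],[0,0,0],1],[[0,0,0.9],[0,0,0],1],[[0,0,0.9],[0,0,0],1]]'
python3 -m jog '[[[0,0,0.3],[0,0,0],1],[[0,0,0.6],[0,0,0],1],[[0,0,0.8],[0,0,0],1],[[0,0,0.8],[0,0,0],1],[[0,0,0.8],[0,0,0],1]]'
```

```text
position: [637.7, 260.0, 51.4]
position: [644.2, 263.6, 11.7]
contact_force: [0.6, 0.3, -0.1]
grasp_force: 0.0
clock: 29.8
position: [643.8, 263.8, 11.0]
ee_rot: [0.996, -0.085, 0.001, -0.001]
contact_force: [-0.6, 0.5, 5.5]
gripper_width: 40.4
grasp_force: 60.5
clock: 30.4
position: [642.8, 263.4, 100.6]
ee_rot: [0.996, -0.085, 0.001, -0.001]
contact_force: [0.3, 0.2, -3.3]
gripper_width: 40.8
grasp_force: 62.1
clock: 30.9
position: [641.8, 262.8, 177.3]
ee_rot: [0.996, -0.085, -0.002, 0.001]
contact_force: [-0.6, -0.7, -3.2]
gripper_width: 40.4
grasp_force: 62.1
```

```bash
for i in 1 2 3; do python3 -m jog '[[[-0.04,-0.2,0],[0,0,0.0255],1],[[-0.08,-0.4,0],[0,0,0.0255],1],[[-0.12,-0.6,0],[0,0,0.0255],1],[[-0.17,-0.802,0],[0,0,0.0255],1],[[-0.17,-0.802,0],[0,0,0.0255],1]]'|grep -E 'pos|width';done
python3 -m jog '[[[0,0,-0.1],[0,0,0],1],[[0,0,-0.2],[0,0,0],1],[[0,0,-0.28],[0,0,0],1],[[0,0,-0.28],[0,0,0],1],[[0,0,-0.28],[0,0,0],1],[[0,0,-0.28],[0,0,0],1]]'
python3 - <<'E'
from h import *
st()
E
```

```text
position: [624.5, 179.8, 178.4]
gripper_width: 40.4
position: [607.8, 99.7, 179.5]
gripper_width: 40.2
position: [590.8, 19.7, 179.4]
gripper_width: 40.3
clock: 33.0
position: [592.2, 22.9, 151.5]
ee_rot: [1.0, -0.005, 0.0, 0.0]
contact_force: [-0.2, -0.8, -2.5]
gripper_width: 40.0
grasp_force: 62.0
t 33.0 pos [592.2  22.9 151.5] yaw -0.55 w 40.0
```

```bash
python3 -m jog '[[[0,-0.005,-0.05],[0,0,0],1],[[0,-0.005,-0.1],[0,0,0],1],[[0,-0.005,-0.14],[0,0,0],1],[[0,-0.005,-0.17],[0,0,0],1],[[0,-0.005,-0.17],[0,0,0],1],[[0,-0.005,-0.17],[0,0,0],1]]'
```

```text
clock: 33.6
position: [591.9, 21.9, 135.5]
ee_rot: [1.0, -0.005, 0.0, 0.0]
contact_force: [-2.9, -1.7, 6.3]
gripper_width: 40.6
grasp_force: 62.7
```

```bash
python3 -m jog '[[[0,0,0],[0,0,0],-1],[[0,0,0],[0,0,0],-1],[[0,0,0],[0,0,0],-1],[[0,0,0],[0,0,0],-1],[[0,0,0],[0,0,0],-1],[[0,0,0],[0,0,0],-1],[[0,0,0.2],[0,0,0],-1],[[0,0,0.5],[0,0,0],-1],[[0,0,1],[0,0,0],-1],[[0,0,1],[0,0,0],-1],[[0,0,1],[0,0,0],-1]]' | grep pos
python3 - <<'E'
from h import *
im=snap('wrist','w9'); lev(im,161)
im=snap('top','t9'); trays(im,[(527,451)]); trays(im,[(632,-240)],4,20)
E
```

```text
position: [592.4, 22.3, 235.9]
t 34.8 pos [591.5  22.1 234.2] yaw -0.6 w 85.3
[592.  22.] [615.4  22.3] [122.8 170. ] 0.32 4276 z [159.6 160.9 161.9]
(array([591.7,  22.2]), 21.3, np.int64(1043), (array([591.9,  22. ]), array([42. , 41.7]), 14.47))
tilt [ 6.500000e-03 -0.000000e+00  1.603167e+02]
[527. 451.] [527.4 450.8] [171.2 172.7] 3.79 479 z [33.  37.6 41.5]
[ 632. -240.] [ 634.6 -238.3] [173.2 171.9] 0.01 3164 z [ 7.3 10.9 14.4]
```

```bash
for i in 1 2 3 4 5; do python3 -m jog '[[[-0.06,0.43,-0.08],[0,0,0.0075],-1],[[-0.129,0.858,-0.17],[0,0,0.0075],-1],[[-0.129,0.858,-0.17],[0,0,0.0075],-1],[[-0.129,0.858,-0.17],[0,0,0.0075],-1]]'|grep pos;done
python3 -m jog '[[[0,0,0],[0,0,0],-1],[[0,0,0],[0,0,0],-1]]' >/dev/null
python3 - <<'E'
from h import *
st(); im=snap('wrist','w10'); trays(im,[(527,451)]); print(chim(im,(527,451)))
E
```

```text
position: [578.1, 108.4, 215.6]
position: [565.9, 193.3, 199.6]
position: [553.4, 278.6, 183.0]
position: [540.7, 364.1, 166.3]
position: [527.9, 449.7, 149.3]
t 37.0 pos [528.2 449.4 150.3] yaw 3.79 w 85.6
[527. 451.] [525.9 448.9] [169.9 170.3] 3.74 4859 z [34.8 36.8 37.7]
(array([526.5, 449.1]), 21.2, np.int64(899), (array([526.7, 448.9]), array([41.8, 40.6]), 2.23))
```

```bash
python3 -m jog '[[[-0.015,0.006,-0.5],[0,0,0],-1],[[-0.015,0.006,-0.95],[0,0,0],-1],[[-0.015,0.006,-0.95],[0,0,0],-1]]' |grep pos
python3 -m jog '[[[0,0,-0.3],[0,0,0],-1],[[0,0,-0.45],[0,0,0],-1],[[0,0,-0.45],[0,0,0],-1],[[0,0,-0.45],[0,0,0],-1]]' |grep -E 'pos|force'
python3 -m jog '[[[0,0,0],[0,0,0],1],[[0,0,0],[0,0,0],1],[[0,0,0],[0,0,0],1],[[0,0,0],[0,0,0],1],[[0,0,0],[0,0,0],1],[[0,0,0],[0,0,0],1],[[0,0,0],[0,0,0],1],[[0,0,0],[0,0,0],1]]'
python3 -m jog '[[[0,0,0.15],[0,0,0],1],[[0,0,0.3],[0,0,0],1],[[0,0,0.6],[0,0,0],1],[[0,0,0.9],[0,0,0],1],[[0,0,0.9],[0,0,0],1],[[0,0,0.9],[0,0,0],1]]'
python3 -m jog '[[[0,0,0.3],[0,0,0],1],[[0,0,0.6],[0,0,0],1],[[0,0,0.9],[0,0,0],1],[[0,0,1],[0,0,0],1],[[0,0,1],[0,0,0],1]]'
python3 - <<'E'
from h import *
st()
E
```

```text
position: [522.6, 447.0, 47.5]
position: [526.7, 452.2, 11.0]
contact_force: [-0.1, -0.2, 0.0]
grasp_force: 0.0
clock: 38.55
position: [526.5, 452.3, 10.8]
ee_rot: [0.999, 0.035, 0.001, -0.001]
contact_force: [-0.9, -0.2, 6.7]
gripper_width: 40.5
grasp_force: 60.4
clock: 39.15
position: [525.6, 451.8, 100.2]
ee_rot: [0.999, 0.034, 0.0, -0.001]
contact_force: [-0.8, 0.2, -3.7]
gripper_width: 40.6
grasp_force: 61.2
clock: 39.65
position: [525.7, 451.8, 199.5]
ee_rot: [0.999, 0.034, 0.0, -0.001]
contact_force: [0.3, 0.3, -1.6]
gripper_width: 40.4
grasp_force: 61.3
t 39.6 pos [525.7 451.8 199.5] yaw 3.9 w 40.4
```

```bash
for i in 1 2 3 4 5; do python3 -m jog '[[[0.03,-0.22,0.03],[0,0,-0.0073],1],[[0.06,-0.44,0.03],[0,0,-0.0073],1],[[0.1,-0.65,0.03],[0,0,-0.0073],1],[[0.132,-0.859,0.03],[0,0,-0.0073],1],[[0.132,-0.859,0.03],[0,0,-0.0073],1]]'|grep -E 'pos|width';done
python3 -m jog '[[[0,0,-0.1],[0,0,0],1],[[0,0,-0.2],[0,0,0],1],[[0,0,-0.32],[0,0,0],1],[[0,0,-0.32],[0,0,0],1],[[0,0,-0.32],[0,0,0],1],[[0,0,-0.32],[0,0,0],1]]'
python3 - <<'E'
from h import *
st()
E
```

```text
position: [539.0, 362.4, 201.2]
gripper_width: 40.6
position: [552.5, 276.4, 205.5]
gripper_width: 40.6
position: [565.6, 191.4, 208.4]
gripper_width: 39.9
position: [578.8, 106.2, 211.4]
gripper_width: 40.2
position: [592.1, 20.9, 214.3]
gripper_width: 39.9
clock: 42.75
position: [592.2, 22.5, 182.6]
ee_rot: [1.0, -0.004, 0.0, 0.0]
contact_force: [-0.4, -0.5, -2.6]
gripper_width: 40.1
grasp_force: 61.8
t 42.8 pos [592.2  22.5 182.6] yaw -0.43 w 40.1
```

```bash
python3 -m jog '[[[0,-0.003,-0.05],[0,0,0],1],[[0,-0.003,-0.1],[0,0,0],1],[[0,-0.003,-0.13],[0,0,0],1],[[0,-0.003,-0.16],[0,0,0],1],[[0,-0.003,-0.16],[0,0,0],1],[[0,-0.003,-0.16],[0,0,0],1]]'
```

```text
clock: 43.35
position: [591.7, 21.7, 167.1]
ee_rot: [1.0, -0.004, 0.0, 0.0]
contact_force: [-2.4, 1.5, 2.8]
gripper_width: 40.2
grasp_force: 62.4
```

```bash
python3 -m jog '[[[0,0,0],[0,0,0],-1],[[0,0,0],[0,0,0],-1],[[0,0,0],[0,0,0],-1],[[0,0,0],[0,0,0],-1],[[0,0,0],[0,0,0],-1],[[0,0,0],[0,0,0],-1],[[0,0,0.2],[0,0,0],-1],[[0,0,0.5],[0,0,0],-1],[[0,0,1],[0,0,0],-1],[[0,0,1],[0,0,0],-1],[[0,0,1],[0,0,0],-1]]' | grep pos
python3 - <<'E'
from h import *
im=snap('wrist','w11'); lev(im,193)
im=snap('top','t11'); trays(im,[(632,-240)],4,20)
im=snap('scene','s11'); trays(im,[(632,-240)],4,20)
E
```

```text
position: [592.3, 22.1, 267.9]
t 44.5 pos [591.5  22.  266.1] yaw -0.48 w 85.3
[592.  22.] [615.4  21.8] [170.1 124. ] -0.3 4266 z [191.5 193.  193.9]
(array([592. ,  21.9]), 21.2, np.int64(1033), (array([592.4,  22. ]), array([41.4, 41.6]), -0.57))
tilt [ 6.800000e-03 -4.000000e-04  1.923369e+02]
[ 632. -240.] [ 634.3 -238.4] [172.2 172.5] -0.03 3177 z [ 7.4 11.  14.5]
[ 632. -240.] [ 633. -241.] [174.9 170.3] -0.11 1918 z [ 7.1 10.3 13.7]
```

View pics/s11.png

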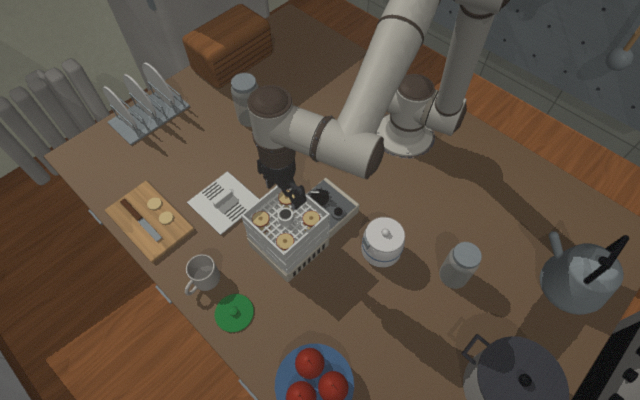

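All four trays stacked (px (286,230)), cover untouched at px (226,203). Fetch the cover.

```bash
for i in 1 2 3; do python3 -m jog '[[[0.06,-0.43,-0.1],[0,0,0.001],-1],[[0.135,-0.875,-0.4],[0,0,0.001],-1],[[0.135,-0.875,-0.4],[0,0,0.001],-1],[[0.135,-0.875,-0.4],[0,0,0.001],-1],[[0.135,-0.875,-0.4],[0,0,0.001],-1]]'|grep pos;done
python3 -m jog '[[[0,0,0],[0,0,0],-1],[[0,0,0],[0,0,0],-1]]' >/dev/null
python3 - <<'E'
from h import *
st(); im=snap('wrist','w12');trays(im,[(632,-240)],4,18);P=pts(im);m=(P[...,2]>35)&(P[...,2]<47)&(abs(P[...,0]-632)<60)&(abs(P[...,1]+240)<25); print(rect(P,m))
E
```

```text
position: [605.4, -65.4, 226.1]
position: [619.6, -152.0, 187.6]
position: [633.3, -239.4, 148.0]
t 46.3 pos [ 633.  -239.4  147.8] yaw -0.0 w 85.1
[ 632. -240.] [ 632.6 -240.3] [170.1 169.5] -0.05 22793 z [10.1 11.  11.9]
(array([ 632.9, -240.6]), array([69.4, 15.6]), 0.37)
```

```bash
python3 -m jog '[[[0,-0.012,-0.5],[0,0,0],-1],[[0,-0.012,-0.9],[0,0,0],-1],[[0,-0.012,-0.9],[0,0,0],-1]]' |grep pos
python3 -m jog '[[[0,0,-0.2],[0,0,0],-1],[[0,0,-0.4],[0,0,0],-1],[[0,0,-0.4],[0,0,0],-1],[[0,0,-0.4],[0,0,0],-1]]' |grep -E 'pos|force'
python3 -m jog '[[[0,0,0],[0,0,0],1],[[0,0,0],[0,0,0],1],[[0,0,0],[0,0,0],1],[[0,0,0],[0,0,0],1],[[0,0,0],[0,0,0],1],[[0,0,0],[0,0,0],1],[[0,0,0],[0,0,0],1],[[0,0,0],[0,0,0],1],[[0,0,0],[0,0,0],1],[[0,0,0],[0,0,0],1]]'
python3 -m jog '[[[0,0,0.15],[0,0,0],1],[[0,0,0.3],[0,0,0],1],[[0,0,0.6],[0,0,0],1],[[0,0,1],[0,0,0],1],[[0,0,1],[0,0,0],1]]'
python3 -m jog '[[[0,0,0.3],[0,0,0],1],[[0,0,0.6],[0,0,0],1],[[0,0,0.9],[0,0,0],1],[[0,0,1],[0,0,0],1],[[0,0,1],[0,0,0],1]]'
python3 -m jog '[[[0,0,0.3],[0,0,0],1],[[0,0,0.3],[0,0,0],1],[[0,0,0.3],[0,0,0],1]]'
python3 - <<'E'
from h import *
st()
E
```

```text
position: [627.9, -240.3, 50.3]
position: [633.6, -242.1, 18.4]
contact_force: [0.5, -0.5, -0.1]
grasp_force: 0.0
clock: 48.05
position: [632.7, -242.0, 16.8]
ee_rot: [1.0, -0.001, 0.0, 0.0]
contact_force: [0.2, -0.2, 4.8]
gripper_width: 14.9
grasp_force: 61.7
clock: 48.55
position: [636.4, -243.0, 124.2]
ee_rot: [1.0, -0.0, 0.007, 0.002]
contact_force: [2.2, -0.4, -1.4]
gripper_width: 14.7
grasp_force: 61.0
clock: 49.05
position: [632.8, -241.8, 217.9]
ee_rot: [1.0, -0.001, 0.002, 0.0]
contact_force: [-0.0, -0.0, -4.0]
gripper_width: 14.8
grasp_force: 60.9
clock: 49.35
position: [631.9, -241.4, 244.5]
ee_rot: [1.0, -0.001, -0.001, -0.001]
contact_force: [-0.8, -0.2, -4.6]
gripper_width: 14.8
grasp_force: 60.9
t 49.4 pos [ 631.9 -241.4  244.5] yaw -0.12 w 14.8
```

```bash
for i in 1 2 3; do python3 -m jog '[[[-0.03,0.22,0],[0,0,-0.001],1],[[-0.06,0.44,0],[0,0,-0.001],1],[[-0.1,0.66,0],[0,0,-0.001],1],[[-0.134,0.878,0],[0,0,-0.001],1],[[-0.134,0.878,0],[0,0,-0.001],1]]'|grep -E 'pos|width';done
python3 -m jog '[[[0,0,-0.1],[0,0,0],1],[[0,0,-0.2],[0,0,0],1],[[0,0,-0.26],[0,0,0],1],[[0,0,-0.26],[0,0,0],1],[[0,0,-0.26],[0,0,0],1],[[0,0,-0.26],[0,0,0],1]]'
python3 - <<'E'
from h import *
st()
E
```

```text
position: [617.6, -151.4, 243.7]
gripper_width: 14.8
position: [604.5, -64.5, 244.3]
gripper_width: 14.8
position: [591.5, 22.8, 244.8]
gripper_width: 14.8
clock: 51.45
position: [592.5, 21.3, 220.7]
ee_rot: [1.0, -0.004, 0.0, -0.0]
contact_force: [0.0, -0.1, -3.1]
gripper_width: 14.8
grasp_force: 60.8
t 51.5 pos [592.5  21.3 220.7] yaw -0.48 w 14.8
```

```bash
python3 -m jog '[[[-0.003,0.006,-0.05],[0,0,0],1],[[-0.003,0.006,-0.1],[0,0,0],1],[[-0.003,0.006,-0.13],[0,0,0],1],[[-0.003,0.006,-0.165],[0,0,0],1],[[-0.003,0.006,-0.165],[0,0,0],1],[[-0.003,0.006,-0.165],[0,0,0],1]]'
```

```text
clock: 52.05
position: [591.8, 22.2, 205.0]
ee_rot: [1.0, -0.004, 0.0, 0.0]
contact_force: [-3.2, 0.2, 5.2]
gripper_width: 14.9
grasp_force: 61.9
```

```bash
python3 -m jog '[[[0,0,0],[0,0,0],-1],[[0,0,0],[0,0,0],-1],[[0,0,0],[0,0,0],-1],[[0,0,0],[0,0,0],-1],[[0,0,0],[0,0,0],-1],[[0,0,0],[0,0,0],-1],[[0,0,0.2],[0,0,0],-1],[[0,0,0.5],[0,0,0],-1],[[0,0,1],[0,0,0],-1],[[0,0,1],[0,0,0],-1],[[0,0,1],[0,0,0],-1]]' | grep pos
python3 - <<'E'
from h import *
im=snap('wrist','w13'); lev(im,199)
P=pts(im);m=(P[...,2]>223)&(P[...,2]<235)&(abs(P[...,0]-592)<60)&(abs(P[...,1]-22)<25); print(rect(P,m))
E
```

```text
position: [592.3, 22.4, 305.3]
t 53.2 pos [591.5  22.3 303.6] yaw -0.48 w 85.5
[592.  22.] [592.2  22.7] [170.1 168.9] -0.53 27570 z [198.3 199.1 200. ]
(array([592.,  22.]), 32.0, np.int64(2290), (array([592.1,  22.2]), array([60.7, 63.5]), 0.46))
tilt [-9.000000e-04 -2.000000e-04  1.991621e+02]
(array([592.6,  22.4]), array([15.7, 69.5]), -0.13)
```

View pics/w13.png

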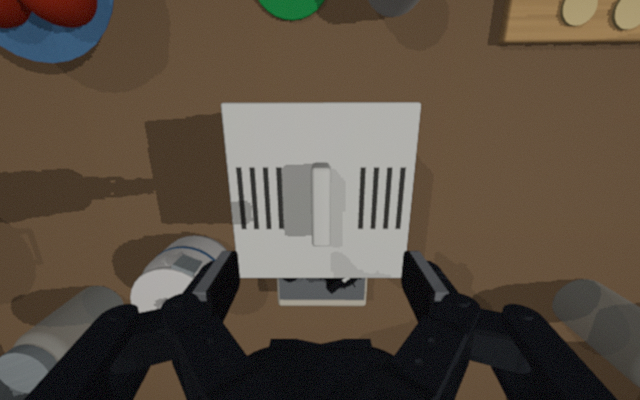

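Cover level at 199 on the stack (px (320,190)). Now to the dial.

```bash
for i in 1 2; do python3 -m jog '[[[-0.4,-0.07,0],[0,0,-0.07],-1],[[-0.81,-0.145,0],[0,0,-0.14],-1],[[-0.81,-0.145,0],[0,0,-0.2],-1],[[-0.81,-0.145,0],[0,0,-0.2],-1],[[-0.81,-0.145,0],[0,0,-0.2],-1]]'|grep pos;done
python3 -m jog '[[[0,0,-0.5],[0,0,0],-1],[[0,0,-1],[0,0,0],-1],[[0,0,-1],[0,0,0],-1],[[0,0,-1],[0,0,0],-1],[[0,0,-1],[0,0,0],-1],[[0,0,-1],[0,0,0],-1]]'
python3 - <<'E'
from h import *
st(); im=snap('wrist','w14');P=pts(im)
m=(P[...,2]>78)&(P[...,2]<92)&(abs(P[...,0]-430)<38)&(abs(P[...,1]+7)<38); print(rect(P,m),m.sum())
E
```

```text
position: [510.8, 7.7, 303.0]
position: [430.7, -6.6, 303.5]
clock: 54.8
position: [431.8, -6.3, 206.2]
ee_rot: [0.912, -0.41, 0.002, -0.002]
contact_force: [0.3, 0.1, -0.2]
gripper_width: 85.5
grasp_force: 0.0
t 54.8 pos [431.8  -6.3 206.2] yaw -48.42 w 85.5
(array([428.9,  -8.5]), array([13.1, 54.5]), 41.49) 755
```

View pics/w14.png

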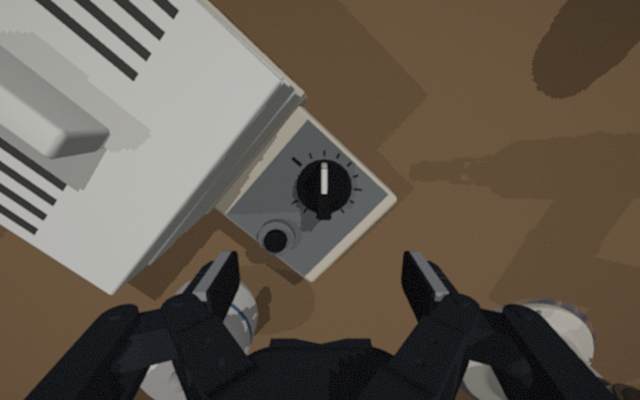

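```bash
python3 -m jog '[[[-0.022,-0.008,-0.5],[0,0,0],-1],[[-0.022,-0.008,-0.9],[0,0,0],-1],[[-0.022,-0.008,-0.9],[0,0,0],-1]]' |grep pos
python3 -m jog '[[[0,0,-0.3],[0,0,0],-1],[[0,0,-0.49],[0,0,0],-1],[[0,0,-0.49],[0,0,0],-1],[[0,0,-0.49],[0,0,0],-1]]' |grep -E 'pos|force'
python3 -m jog '[[[0,0,0],[0,0,0],1],[[0,0,0],[0,0,0],1],[[0,0,0],[0,0,0],1],[[0,0,0],[0,0,0],1],[[0,0,0],[0,0,0],1],[[0,0,0],[0,0,0],1],[[0,0,0],[0,0,0],1],[[0,0,0],[0,0,0],1],[[0,0,0],[0,0,0],1],[[0,0,0],[0,0,0],1]]'
python3 - <<'E'
from h import *
st()
E
```

```text
position: [424.6, -8.5, 110.9]
position: [429.5, -7.2, 66.8]
contact_force: [-0.1, -1.1, 1.5]
grasp_force: 0.0
clock: 56.55
position: [428.3, -7.2, 65.3]
ee_rot: [0.912, -0.41, 0.001, -0.001]
contact_force: [-0.9, 3.4, 4.9]
gripper_width: 12.8
grasp_force: 60.4
t 56.5 pos [428.3  -7.2  65.3] yaw -48.44 w 12.8
```

```bash
for i in 1 2; do python3 -m jog '[[[0,0,0],[0,0,-0.06],1],[[0,0,0],[0,0,-0.12],1],[[0,0,0],[0,0,-0.18],1],[[0,0,0],[0,0,-0.24],1],[[0,0,0],[0,0,-0.3],1],[[0,0,0],[0,0,-0.36],1],[[0,0,0],[0,0,-0.42],1],[[0,0,0],[0,0,-0.48],1],[[0,0,0],[0,0,-0.54],1],[[0,0,0],[0,0,-0.6],1],[[0,0,0],[0,0,-0.6],1],[[0,0,0],[0,0,-0.6],1]]'; python3 -c "from h import *;st()"; done
```

```text
clock: 57.75
position: [430.3, -6.9, 65.4]
ee_rot: [-0.498, 0.867, -0.001, 0.003]
contact_force: [5.1, 1.5, -1.0]
gripper_width: 13.0
grasp_force: 59.7
t 57.8 pos [430.3  -6.9  65.4] yaw 239.74 w 13.0
clock: 58.95
position: [431.1, -8.5, 65.4]
ee_rot: [0.106, 0.994, -0.0, 0.003]
contact_force: [10.8, -10.9, -4.5]
gripper_width: 12.6
grasp_force: 59.3
t 59.0 pos [431.1  -8.5  65.4] yaw 167.78 w 12.6
```

```bash
python3 -m jog '[[[0,0,0],[0,0,0],-1],[[0,0,0],[0,0,0],-1],[[0,0,0],[0,0,0],-1],[[0,0,0],[0,0,0],-1],[[0,0,0],[0,0,0],-1],[[0,0,0],[0,0,0],-1],[[0,0,0.2],[0,0,0],-1],[[0,0,0.6],[0,0,0],-1],[[0,0,1],[0,0,0],-1],[[0,0,1],[0,0,0],-1],[[0,0,1],[0,0,0],-1]]' | grep -E 'pos'
python3 - <<'E'
from h import *
st(); im=snap('wrist','w15');P=pts(im)
m=(P[...,2]>78)&(P[...,2]<92)&(abs(P[...,0]-430)<38)&(abs(P[...,1]+7)<38); print(rect(P,m),m.sum())
m=(P[...,2]>66)&(P[...,2]<78)&(abs(P[...,0]-430)<25)&(abs(P[...,1]-73)<25); print(rect(P,m),m.sum())
E
```

```text
position: [427.8, -7.4, 165.5]
t 60.0 pos [427.8  -7.4 165.5] yaw 167.53 w 85.6
(array([429.3,  -7.4]), array([13.6, 54.6]), -12.84) 1026
(array([430.4,  71.9]), array([24.8, 25. ]), -23.41) 669
```

View pics/w15.png

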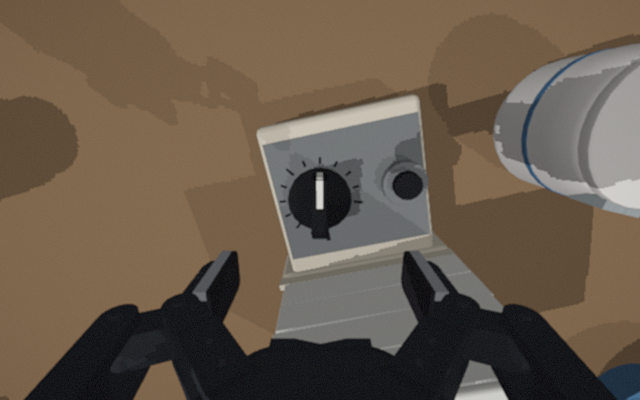

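Dial bar at −192.5°, i.e. 8 h. Move over the button (px (407,185)) with shut fingers.

```bash
python3 -m jog '[[[0.02,0.4,0],[0,0,0],1],[[0.02,0.804,0],[0,0,0],1],[[0.02,0.804,-0.4],[0,0,0],1],[[0.02,0.804,-0.75],[0,0,0],1],[[0.02,0.804,-0.75],[0,0,0],1],[[0.02,0.804,-0.75],[0,0,0],1],[[0.02,0.804,-0.75],[0,0,0],1],[[0.02,0.804,-0.75],[0,0,0],1],[[0.02,0.804,-0.75],[0,0,0],1],[[0.02,0.804,-0.75],[0,0,0],1]]'
python3 - <<'E'
from h import *
im=get_image('scene');P=pts(im); im2=get_image('top'); P2=pts(im2)
for Q in(P,P2):
    m=(Q[...,2]>190)&(Q[...,2]<207)&(abs(Q[...,0]-592)<100)&(abs(Q[...,1]-22)<100);print('cover',rect(Q,m),np.median(Q[m][:,2]))
st()
E
```

```text
clock: 61.1
position: [430.0, 72.8, 90.6]
ee_rot: [0.109, 0.994, 0.001, 0.001]
contact_force: [0.3, 0.4, 0.3]
gripper_width: -0.0
grasp_force: 0.0
cover (array([592.7,  22.8]), array([171.4, 172.3]), 0.07) 198.45432203386406
cover (array([591.1,  25.2]), array([169.4, 169. ]), -0.36) 199.5332534431881
t 61.2 pos [429.8  72.8  90.3] yaw 167.53 w -0.4
```

```bash
python3 -m jog '[[[0,0,-0.1],[0,0,0],1],[[0,0,-0.17],[0,0,0],1],[[0,0,-0.2],[0,0,0],1],[[0,0,-0.22],[0,0,0],1],[[0,0,-0.24],[0,0,0],1],[[0,0,-0.24],[0,0,0],1],[[0,0,-0.24],[0,0,0],1]]'
```

```text
clock: 61.9
position: [429.2, 72.6, 66.1]
ee_rot: [0.109, 0.994, -0.0, -0.0]
contact_force: [-2.7, 0.6, 5.5]
gripper_width: 0.0
grasp_force: 2.9
```

```bash
python3 -m jog '[[[0,0,-0.01],[0,0,0],1],[[0,0,-0.01],[0,0,0],1],[[0,0,-0.01],[0,0,0],1]]'
python3 -m jog '[[[0,0,0.2],[0,0,0],1],[[0,0,0.6],[0,0,0],1],[[0,0,1],[0,0,0],1],[[0,0,1],[0,0,0],1],[[0,0,1],[0,0,0],1],[[-0.5,0,1],[0,0,0],1],[[-0.5,0,1],[0,0,0],1],[[-0.5,0,1],[0,0,0],1],[[-0.5,0,1],[0,0,0],1],[[-0.5,0,1],[0,0,0],1]]'
python3 - <<'E'
from h import *
im=snap('scene','s16');P=pts(im); im2=snap('top','t16'); P2=pts(im2)
for Q in(P,P2):
    m=(Q[...,2]>190)&(Q[...,2]<207)&(abs(Q[...,0]-592)<100)&(abs(Q[...,1]-22)<100);print('cover',rect(Q,m),np.median(Q[m][:,2]))
    m=(Q[...,2]>78)&(Q[...,2]<92)&(abs(Q[...,0]-430)<38)&(abs(Q[...,1]+7)<38); print(rect(Q,m),m.sum())
im=snap('wrist','w16');P=pts(im);m=(P[...,2]>66)&(P[...,2]<78)&(abs(P[...,0]-430)<25)&(abs(P[...,1]-73)<25); print(rect(P,m),m.sum(),np.median(P[m][:,2]))
m=(P[...,2]>78)&(P[...,2]<92)&(abs(P[...,0]-430)<38)&(abs(P[...,1]+7)<38); print(rect(P,m),m.sum())
E
```

```text
clock: 62.2
position: [429.3, 72.6, 65.9]
ee_rot: [0.108, 0.994, -0.0, -0.0]
contact_force: [-4.7, 0.3, 13.6]
gripper_width: 0.3
grasp_force: 6.8
clock: 63.2
position: [380.3, 73.0, 164.5]
ee_rot: [0.109, 0.994, -0.0, -0.0]
contact_force: [0.6, -0.1, -1.0]
gripper_width: 0.3
grasp_force: 0.0
cover (array([592.3,  21.9]), array([172.6, 172.1]), -0.13) 198.4633791289496
(array([429.4,  -6.7]), array([15.6, 54.5]), -9.43) 87
cover (array([591.1,  25.2]), array([169.3, 168.9]), -0.34) 199.488099900367
(array([428.9,  -5.7]), array([13.7, 54.2]), -12.73) 104
(array([424.4,  79.3]), array([17.9,  7.1]), 29.64) 86 70.99220370689572
(array([420.7,  -5.4]), array([14.4, 37.4]), -12.96) 647
```

View pics/s16.png

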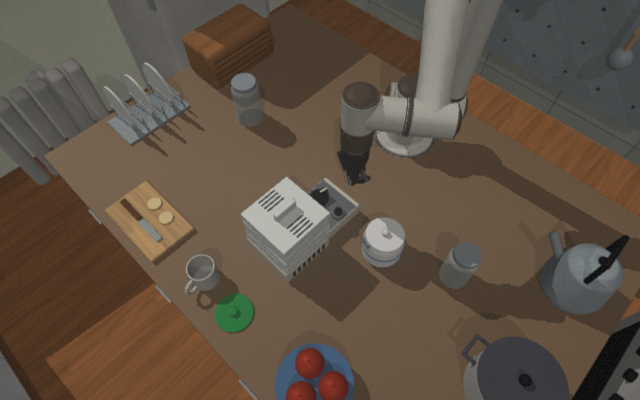

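The stack is whole with the cover on (px (286,235)), both jars are standing, and the button was pressed to its stop (13.6 N) and is back up. Handing in.

```bash
python3 -c "from bench import job_done; print(job_done())"
```

```text
the job is handed in; nothing more can be done
None
```

The job is handed in at about 63 s of the 210 s allowed, though no verdict came back: all four trays are stacked level on the dryer with the cover on top, the dial is at 8 hours, start was pressed last, and both jars are still standing.

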